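# Load a drilled flange onto a studded welding turntable

## Task

Pick up the round drilled flange by its boss, lower it over the spigot in the middle of the welding turntable, and turn it there under light pressure until its four holes line up with the four studs and it slides down fully home, flush on the turntable's face. Never press or twist it hard against the studs or the face. Let go of it and leave the wrench, the spray can and the angle iron where they are.

Things in the scene. Friction and masses are not known exactly. Their poses are not given: they have to be found in the camera images.
- flange_mid (a point): Point on the axis of the loose aluminium flange, half-way up it: 25 mm above its underside, z up along the axis. On the 8 mm thick disc stands a round boss, 44 mm in diameter, its top closed and 50 mm above the underside. Grip the boss across its upper part (22 to 50 mm above the underside is solid).
- flange: The flange: disc 120 mm in diameter, 8 mm thick, about 0.45 kg, flat on the bench, boss up, any yaw, left or right of the middle. Origin: centre of the underside. Four 12 mm through holes 42.4 mm from the axis, at x = +-30, y = +-30 mm of this frame. A 26 mm bore, 22 mm deep, opens in the middle of the underside.
- turntable: Welding turntable fixed to the bench; origin: centre of its underside. Blue round base 176 mm wide, level round steel face 160 mm wide, 90 mm up. The face carries the studs and is braked (cannot be turned by hand). It was left at any angle, which NO frame gives: find it by eye, or by turning the flange lightly on the studs until it drops (90 degrees at most).
- face_center (a point): Centre of the turntable's face, z up. Here stands a spigot 24 mm in diameter, 21 mm high, its top 5 mm tapered to 16 mm. Round it, 42.4 mm from the axis and 90 degrees apart, four studs 10 mm in diameter, 12 mm high, their top 2 mm tapered to 7 mm. On the stud tops the flange's underside is 12 mm above the face; home, it lies on the face.
- wrench: Bystander: loose open-ended wrench about 180 mm long lying flat; origin on its shank, x along it.
- spray_can: Bystander: loose upright can 60 mm in diameter, 170 mm tall; origin at the centre of its underside.
- angle_iron: Bystander: loose piece of steel angle 120 mm long (y), 50 mm wide and 50 mm high, upright leg on the +x side; origin at the centre of its underside.
Things that resemble listed ones, but are neither listed nor needed, are in the scene too. There is more than one size of the turntable; the one meant has the size given above.

How it is judged (in metres and radians):
On the way, in this order (a step that is already met when the one before it is completed fails the run):
1. the flange is held over the turntable, above the studs (z of flange_mid in the frame of face_center above 0.036 m and horizontal distance between flange_mid and face_center below 0.02 m), for 0.1 s.
2. the flange is seated: all four studs in its holes, underside on the face (z of flange_mid in the frame of face_center between 0.022 and 0.0275 m and horizontal distance between flange_mid and face_center below 0.003 m and angle between flange_mid's own z axis and vertical below 0.03 rad), for 0.2 s.
At the end, for the whole second after the job is handed in: The flange rests level (within 0.03 rad) and still (under 0.02 m/s) on the turntable's face: flange_mid within 3 mm of the face's axis and 22 to 27.5 mm above the face (25 when home), which is only possible with all four studs in its holes (all of step 2 and linear speed of flange below 0.02 m/s); the robot touches nothing.
It fails at once if the flange is pressed or twisted against the turntable with more than 60 N (contact force between flange and turntable above 60 N).
It fails at once if the wrench is shifted by more than 30 mm (distance of wrench from where it was at the start of the episode above 0.03 m).
It fails at once if the spray can is shifted by more than 30 mm (distance of spray_can from where it was at the start of the episode above 0.03 m).
It fails at once if the piece of angle iron is shifted by more than 30 mm (distance of angle_iron from where it was at the start of the episode above 0.03 m).
It also fails if it takes over 72 s, if anything falls off the work surface, if the arm or the gripper's body presses on something with over 40 N, if the wrist force passes 120 N, or if a joint passes its speed limit or range.

## Robot

A 6-joint arm with a two-finger parallel gripper is mounted at the origin on the work surface. World frame = base frame: x ahead of the robot, y to its left, z up, the work surface at z = 0. Lengths are in mm, angles in rad, forces in N, time in s.
With the tool pointing down it reaches from about 275 to 850 mm from the base axis. Payload 5.2 kg.
Tool frame: the origin (TCP) lies midway between the tips of the shut fingers; the grasp point (between the pads) lies 19 mm behind it; z points along the fingers, y is the line along which they close (so a half turn about z gives the same grasp; the last joint's range is limited). The gripper opens to 85 mm and grips with 20 to 120 N. Pads are 22 mm wide; open, the fingers measure 114 mm over their backs; the gripper's body (76 mm by 85 mm) begins 54 mm behind the grasp point. The pads swing forward as they close: fully open they stand 13 mm farther back than shut.
Start: joints at [1.066, 0.259, 1.535, -0, 1.348, -0.203], TCP at [163.46, 525.153, 231.31] pointing down, gripper open.
Joint ranges: [-3.14, 3.14], [-0.91, 2.08], [0.19, 2.58], [-1.22, 4.36], [0.22, 2.71], [-3.12, 3.12]. Speed limits (rad/s): [2.57, 2.57, 3.14, 3.14, 3.14, 3.14].

## Interface

Orientations are given as a rotation vector (axis times angle).
In Python, from plant import read_state, snapshot, finish_job gives the robot as it stands. The module is installed in compiled form; this text tells all that it offers.
- The arm moves only by the tool play_rows, never from a script. Its arguments are lists of equal length, an entry for each row: "grip": the finger opening in m, from 0 to 0.0854; "xyz": the shift along the tool's x, y, z in m, a list of three; "rotation": the turn, a rotation vector about the tool's x, y, z in degrees, a list of three. A call has 1 to 20 rows; each row shifts and turns the commanded pose from where the row before left it, along the tool's axes as they then stand; what a row does not reach is not made up. A row lasts 1/10 s, in which the tool goes at most 50 mm and 8.59 degrees, less where a joint would pass 70% of its speed; a pose out of reach is approached as far as the arm can. A call with a gripper value outside its range is refused whole. The fingers move at their own pace and stop on an object; "grip_force" is the grip in N (left out, the last holds). Time passes only in rows, so rows that do not move let the fingers close. It gives the time, the measured TCP pose, the force, the opening and the grip force at its end, in the units of the state.
- read_state(): the state, without advancing time (a new reading comes with each control period).
- snapshot(name): name is "scene" or "top" or "wrist"; returns a dict with "frame" (420x560x3 uint8, red, green, blue), "fx", "fy", "cx", "cy" (pixels), "R" (3x3) and "t" (3): a world point X has camera coordinates R X + t. Camera axes: x right, y down, z forward; pixel columns grow to the right and rows downward; lengths in mm; the calibration is good to about 2 mm. A picture is of the moment at which its call begins. There is no depth.
- finish_job(): hands the job in; it is judged then, once.
The state is a dict: "time_s": time; "q": joint angles; "joint_vel": joint speeds; "effort": joint torques, N m; "tcp_pos": TCP position; "orientation": TCP orientation; "wrist_force": force on the tool from outside, world axes, zero at the start; "wrist_torque": the same for the moment, N m; "finger_gap": finger opening in mm; "finger_force": force on a finger pad.
Only numpy, scipy, OpenCV 4.12 (cv2) and the standard library are available. Lean on these libraries where they do the work, as an engineer would, in place of code of your own. Each camera call takes 0.05 s, during which the arm holds its last target. There are 200 camera calls.

## Working session

There is one attempt and no reset: what is moved stays moved. The work goes in short steps, Python scripts to look and compute and a tool call to move; the robot and the scene stay as the last step left them, time stands still between calls to the robot, and variables do not carry over. Pictures are saved under pics/ and viewed, at most 10 in all, crops included, and the job is handed in when it is done.

Besides the shell and the picture viewer there is one more tool, called after "Emit:" as name(argument=value, ...) on one line, values as JSON. play_rows: Moves the arm, as the interface text tells. Its arguments: {"type":"object","properties":{"grip":{"type":"array"},"xyz":{"type":"array"},"rotation":{"type":"array"},"grip_force":{"type":"number"}},"required":["grip","xyz","rotation"]}

```bash
mkdir -p pics
python3 - <<'E'
from plant import *
import cv2,pickle,numpy as np
s=read_state();print({k:np.round(v,3).tolist() for k,v in s.items()})
d={n:snapshot(n) for n in("scene","top","wrist")}
pickle.dump(d,open("s0.pkl","wb"))
for n in d:
  print(n,d[n]["fx"],d[n]["cx"],np.round(-d[n]["R"].T@d[n]["t"],1),np.round(d[n]["R"],2).tolist())
  cv2.imwrite(f"pics/{n}0.png",d[n]["frame"][:,:,::-1])
E
```

```text
{'time_s': 0.0, 'q': [1.066, 0.259, 1.536, 0.0, 1.348, -0.203], 'joint_vel': [-0.001, 0.001, -0.0, 0.002, 0.001, -0.002], 'effort': [0.001, -44.602, -29.058, -0.0, 0.012, -0.0], 'tcp_pos': [163.179, 524.665, 230.456], 'orientation': [-0.472, -3.105, 0.003], 'wrist_force': [0.124, -0.654, 0.684], 'wrist_torque': [0.026, -0.021, -0.021], 'finger_force': 0.0, 'finger_gap': 85.514}
scene 430.7199825728718 288.76174679347383 [1016.9  235.3 1029.2] [[-0.37, 0.93, -0.01], [0.8, 0.32, -0.51], [-0.47, -0.2, -0.86]]
top 408.5891588356092 283.27681309812186 [371.1  38.1 990.5] [[0.0, -1.0, 0.02], [-0.99, -0.0, -0.12], [0.12, -0.02, -0.99]]
wrist 293.7541756868571 275.726297477394 [ 89.6 547.4 373.2] [[0.3, 0.95, -0.0], [0.91, -0.28, 0.3], [0.29, -0.09, -0.95]]
```

View pics/top0.png

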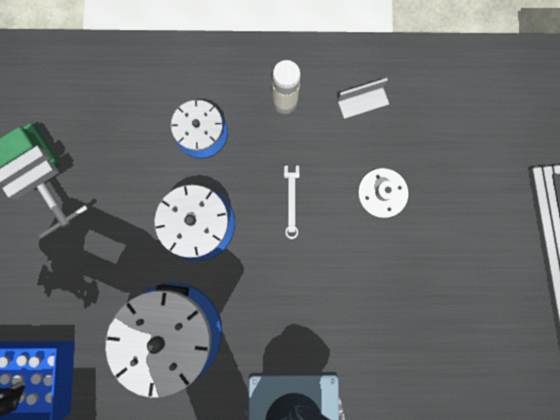

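View pics/scene0.png

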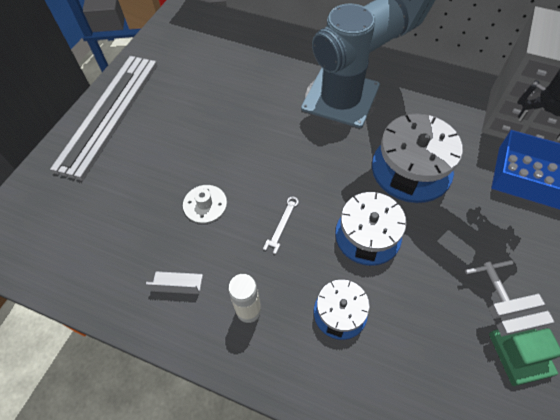

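The top view shows the flange at about (384,193). Three turntables are visible; the middle one at (192,221) has a face about 75 px wide, which is roughly 160 mm. The can, the wrench (292,200) and the angle iron stand clear of both. Next I'll measure the flange and this turntable.

```bash
cat > h.py <<'E'
import numpy as np,cv2,pickle
def ray(c,u,v,z):
    R,t=np.array(c["R"]),np.array(c["t"]).ravel()
    o=-R.T@t; d=R.T@np.array([(u-c["cx"])/c["fx"],(v-c["cy"])/c["fy"],1.])
    return o+d*(z-o[2])/d[2]
def proj(c,X):
    p=np.array(c["R"])@np.array(X,float)+np.array(c["t"]).ravel()
    return np.array([c["fx"]*p[0]/p[2]+c["cx"],c["fy"]*p[1]/p[2]+c["cy"]])
def disc(c,seed,z,thr=140,sat=60):
    """white blob at the seed; hull -> plane z -> circle"""
    h=cv2.cvtColor(np.ascontiguousarray(c["frame"]),cv2.COLOR_RGB2HSV)
    m=((h[:,:,2]>thr)&(h[:,:,1]<sat)).astype(np.uint8)
    n,l=cv2.connectedComponents(m)
    k=l[seed[1],seed[0]]
    cs,_=cv2.findContours((l==k).astype(np.uint8),cv2.RETR_EXTERNAL,cv2.CHAIN_APPROX_NONE)
    p=max(cs,key=len)
    P=np.array([ray(c,*q[0],z)[:2] for q in cv2.convexHull(p)],np.float32)
    (x,y),(a,b),_=cv2.fitEllipse(P)
    return np.round([x,y,a+2,b+2],1)
E
python3 - <<'E'
from h import *
d=pickle.load(open("s0.pkl","rb"))
t,s=d["top"],d["scene"]
for th in(120,150,180):
  print(th,"flange",disc(t,(370,193),8,th),disc(s,(195,207),8,th),"tt",disc(t,(175,225),90,th),disc(s,(360,215),90,th))
print("small",disc(t,(187,128),90,150),"big",disc(t,(130,330),90,150))
a=cv2.resize(t["frame"][175:265,145:240],None,fx=6,fy=6,interpolation=3)
b=cv2.resize(s["frame"][185:257,330:416],None,fx=6,fy=6,interpolation=3)
f=cv2.resize(t["frame"][160:225,350:418],None,fx=3.3,fy=3.3,interpolation=3)
im=np.zeros((560,800,3),np.uint8)
a=cv2.resize(a,(400,379));b=cv2.resize(b,(400,335))
im[:379,:400]=a;im[:335,400:]=b;im[336:336+f.shape[0],410:410+f.shape[1]]=f
cv2.imwrite("pics/c1.png",im[:,:,::-1])
E
```

```text
120 flange [ 531.4 -222.3  126.   126.8] [ 530.2 -221.2  125.5  127.1] tt [454.2 227.4 163.  164.4] [454.9 228.4 163.  163.7]
150 flange [ 531.5 -222.1  124.4  124.9] [ 530.4 -221.2  123.6  124.8] tt [454.2 227.2 161.8 162.6] [454.6 228.6 161.9 162.5]
180 flange [ 531.5 -222.1  123.   123.2] [ 530.6 -221.2  122.5  123.4] tt [454.1 227.1 160.1 160.9] [454.7 228.5 160.7 161.6]
small [673.2 221.4 117.7 119.2] big [169.7 344.5 104.3 173.2]
```

View pics/c1.png

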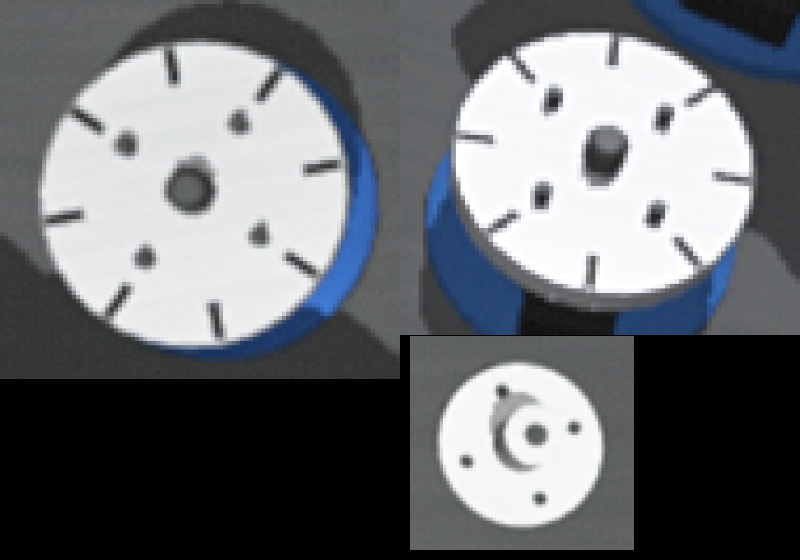

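Both views agree to about 1 mm: turntable near (454.4, 227.8), face 160 mm; flange near (531, −221.7). The crop shows four studs as grey blobs inside the ring of tick marks, and the flange's four holes, so I'll get both angles now.

```bash
cat >> h.py <<'E'
def dots(c,ctr,zs,rlo,rhi,thr=150,show=False):
    """dark blobs between radii rlo..rhi of ctr on plane zs -> (r, angle mod 90, area)"""
    g=cv2.cvtColor(np.ascontiguousarray(c["frame"]),cv2.COLOR_RGB2GRAY).astype(float)
    n,l,st,ce=cv2.connectedComponentsWithStats((g<thr).astype(np.uint8))
    out=[]
    for k in range(1,n):
        if not 2<=st[k,4]<4000: continue
        ys,xs=np.nonzero(l==k); w=255-g[ys,xs]
        q=ray(c,(xs*w).sum()/w.sum(),(ys*w).sum()/w.sum(),zs)[:2]-ctr
        r=np.hypot(*q)
        if rlo<r<rhi: out.append((round(r,1),round(np.degrees(np.arctan2(q[1],q[0])),1),int(st[k,4])))
    a=np.array([o[1] for o in out]); z=np.exp(4j*np.radians(a)).sum()
    return out,round(np.degrees(np.angle(z))/4,2)
E
python3 - <<'E'
from h import *
d=pickle.load(open("s0.pkl","rb"))
for n in("top","scene"):
  c=d[n]
  ft=disc(c,(370,193) if n=="top" else (195,207),8,170)[:2]; tt=disc(c,(175,225) if n=="top" else (360,215),90,170)[:2]
  for z,thr in((102,150),(102,190),(96,190)): print(n,"studs",z,thr,dots(c,tt,z,30,55,thr))
  for thr in(140,180,): print(n,"holes",thr,dots(c,ft,8 ,33,52,thr))
  print("boss top px",proj(c,[531,-221.7,50]))
E
```

```text
top studs 102 150 ([(np.float64(43.4), np.float64(-34.4), 20), (np.float64(41.3), np.float64(53.9), 21), (np.float64(42.9), np.float64(-121.8), 19), (np.float64(40.8), np.float64(147.6), 19)], np.float64(-33.67))
top studs 102 190 ([(np.float64(43.5), np.float64(-34.6), 29), (np.float64(41.2), np.float64(53.7), 31), (np.float64(43.0), np.float64(-121.7), 25), (np.float64(40.7), np.float64(147.6), 25)], np.float64(-33.75))
top studs 96 190 ([(np.float64(43.5), np.float64(-32.8), 29), (np.float64(42.8), np.float64(54.1), 31), (np.float64(41.9), np.float64(-121.9), 25), (np.float64(41.2), np.float64(145.7), 25)], np.float64(-33.72))
top holes 140 ([(np.float64(41.5), np.float64(17.2), 11), (np.float64(41.7), np.float64(-72.1), 7), (np.float64(42.0), np.float64(108.2), 7), (np.float64(42.5), np.float64(-162.1), 8)], np.float64(17.8))
top holes 180 ([(np.float64(42.3), np.float64(-72.6), 13), (np.float64(42.6), np.float64(107.6), 13), (np.float64(42.3), np.float64(-162.5), 12)], np.float64(17.5))
boss top px [387.50258885 189.67161695]
scene studs 102 150 ([(np.float64(39.0), np.float64(-
[... 259 characters left out ...]
40.7), 19), (np.float64(46.9), np.float64(-29.8), 22), (np.float64(45.6), np.float64(50.1), 20)], np.float64(-33.89))
scene studs 96 190 ([(np.float64(41.0), np.float64(-121.0), 19), (np.float64(40.2), np.float64(144.0), 19), (np.float64(44.1), np.float64(-32.2), 22), (np.float64(43.6), np.float64(53.7), 20)], np.float64(-33.88))
scene holes 140 ([(np.float64(42.7), np.float64(-73.0), 5), (np.float64(41.9), np.float64(107.9), 5), (np.float64(41.2), np.float64(17.4), 11)], np.float64(17.43))
scene holes 180 ([(np.float64(44.4), np.float64(-165.7), 2), (np.float64(42.2), np.float64(-72.9), 9), (np.float64(42.6), np.float64(107.2), 10)], np.float64(16.2))
boss top px [201.38626563 194.68485804]
```

```bash
cat >> h.py <<'E'
from scipy.spatial.transform import Rotation as Ro
def delta(s,target):
    """tool-frame shift (mm) from the measured tcp to target"""
    R=Ro.from_rotvec(s["orientation"]).as_matrix()
    return np.round(R.T@(np.array(target,float)-s["tcp_pos"]),2)
E
python3 - <<'E'
from h import *
from plant import *
s=read_state();print(np.round(Ro.from_rotvec(s["orientation"]).as_matrix(),4))
print(delta(s,[531,-221.7,231.3]),delta(s,[531,-221.7,130]))
E
```

```text
[[-9.548e-01  2.972e-01 -7.000e-04]
 [ 2.972e-01  9.548e-01 -1.200e-03]
 [ 3.000e-04 -1.400e-03 -1.000e+00]]
[-5.7299e+02 -6.0345e+02  4.0000e-02] [-573.02 -603.31  101.34]
```

Emit:
play_rows(grip=[0.085,0.085,0.085,0.085,0.085,0.085,0.085,0.085,0.085,0.085,0.085,0.085,0.085,0.085,0.085,0.085,0.085,0.085,0.085,0.085], xyz=[[-0.0287,-0.0302,0],[-0.0287,-0.0302,0],[-0.0287,-0.0302,0],[-0.0287,-0.0302,0],[-0.0287,-0.0302,0],[-0.0287,-0.0302,0],[-0.0287,-0.0302,0],[-0.0287,-0.0302,0],[-0.0287,-0.0302,0],[-0.0287,-0.0302,0],[-0.0287,-0.0302,0],[-0.0287,-0.0302,0],[-0.0287,-0.0302,0],[-0.0287,-0.0302,0],[-0.0287,-0.0302,0],[-0.0287,-0.0302,0],[-0.0287,-0.0302,0],[-0.0287,-0.0302,0],[-0.028,-0.03,0],[-0.028,-0.03,0]], rotation=[[0,0,0],[0,0,0],[0,0,0],[0,0,0],[0,0,0],[0,0,0],[0,0,0],[0,0,0],[0,0,0],[0,0,0],[0,0,0],[0,0,0],[0,0,0],[0,0,0],[0,0,0],[0,0,0],[0,0,0],[0,0,0],[0,0,0],[0,0,0]])

```text
time_s: 2.15
tcp_pos: [531.1, -222.9, 230.9]
orientation: [-0.473, -3.105, -0.001]
wrist_force: [0.6, 0.3, 0.3]
finger_gap: 85.0
finger_force: 0.0
```

Emit:
play_rows(grip=[0.085,0.085,0.085,0.085,0.085], xyz=[[0,0,0.035],[0,0,0.035],[0,0,0.03],[0,0,0],[0,0,0]], rotation=[[0,0,0],[0,0,0],[0,0,0],[0,0,0],[0,0,0]])

```text
time_s: 2.65
tcp_pos: [530.7, -221.3, 131.4]
orientation: [-0.472, -3.105, -0.001]
wrist_force: [0.9, -0.8, 0.8]
finger_gap: 84.6
finger_force: 0.0
```

Run:
```python
from h import *
from plant import *
s=read_state();print(s["tcp_pos"],s["q"],delta(s,[531,-221.7,20]))
w=snapshot("wrist");pickle.dump(w,open("w1.pkl","wb"));cv2.imwrite("pics/w1.png",w["frame"][:,:,::-1]);print(proj(w,[531,-221.7,50]),proj(w,[531,-221.7,8]))
```

```text
[ 530.6918398  -221.28540626  131.40419264] [-5.88984731e-01  3.87083285e-01  1.61010680e+00  2.61909505e-05
  1.14552486e+00 -1.85799163e+00] [ -0.54  -0.34 111.4 ]
[275.79131578 215.50235082] [275.74965073 200.95363411]
```

View pics/w1.png

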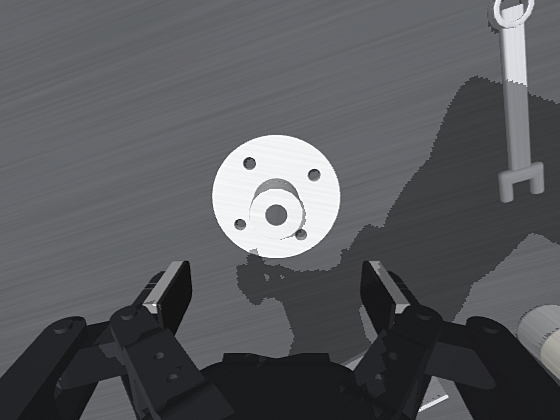

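The wrist view shows the boss top at (276,215), within 1 px of the prediction; the disc spans rows 135–258 and all four holes are visible. I'll refine the holes from this view while descending and gripping.

Run:
```python
from h import *
w=pickle.load(open("w1.pkl","rb"))
for th in (150,180): print(disc(w,(225,200),8,th))
f=disc(w,(225,200),8,170)[:2]
for th in(110,140): print(dots(w,f,8,33,50,th))
```

```text
[ 530.2 -221.4  122.1  122.5]
[ 530.2 -221.4  121.9  122.2]
([(np.float64(43.0), np.float64(-163.1), 107), (np.float64(42.8), np.float64(109.1), 95), (np.float64(41.7), np.float64(-74.1), 72), (np.float64(40.6), np.float64(18.1), 68)], np.float64(17.5))
([(np.float64(42.8), np.float64(-162.8), 121), (np.float64(42.8), np.float64(108.5), 112), (np.float64(42.1), np.float64(-73.5), 91), (np.float64(44.3), np.float64(-66.0), 2), (np.float64(41.3), np.float64(17.9), 91)], np.float64(18.8))
```

Emit:
play_rows(grip=[0.085,0.085,0.085,0.085,0.085,0.085,0.085,0.085], xyz=[[-0.0005,-0.0003,0.03],[0,0,0.03],[0,0,0.02],[0,0,0.015],[0,0,0.01],[0,0,0.007],[0,0,0],[0,0,0]], rotation=[[0,0,0],[0,0,0],[0,0,0],[0,0,0],[0,0,0],[0,0,0],[0,0,0],[0,0,0]])

```text
time_s: 3.5
tcp_pos: [531.8, -222.2, 20.3]
orientation: [0.472, 3.104, -0.001]
wrist_force: [0.1, 0.7, 0.5]
finger_gap: 85.2
finger_force: 0.0
```

Emit:
play_rows(grip=[0.06,0.045,0.04,0.035,0.035,0.035,0.035,0.035,0.035,0.035], xyz=[[0,0,0],[0,0,0],[0,0,0],[0,0,0],[0,0,0],[0,0,0],[0,0,0],[0,0,0],[0,0,0],[0,0,0]], rotation=[[0,0,0],[0,0,0],[0,0,0],[0,0,0],[0,0,0],[0,0,0],[0,0,0],[0,0,0],[0,0,0],[0,0,0]], grip_force=45)

```text
time_s: 4.5
tcp_pos: [531.5, -221.7, 20.0]
orientation: [0.472, 3.105, -0.0]
wrist_force: [0.5, 2.0, 5.7]
finger_gap: 43.0
finger_force: 46.0
```

Emit:
play_rows(grip=[0.035,0.035,0.035,0.035,0.035,0.035,0.035,0.035,0.035], xyz=[[0,0,-0.01],[0,0,-0.02],[0,0,-0.03],[0,0,-0.04],[0,0,-0.04],[0,0,-0.03],[0,0,-0.01],[0,0,0],[0,0,0]], rotation=[[0,0,0],[0,0,0],[0,0,0],[0,0,0],[0,0,0],[0,0,0],[0,0,0],[0,0,0],[0,0,0]])

```text
time_s: 5.4
tcp_pos: [530.0, -221.2, 197.3]
orientation: [-0.472, -3.103, -0.002]
wrist_force: [0.0, 0.4, -5.8]
finger_gap: 42.5
finger_force: 46.8
```

Run:
```python
from h import *
from plant import *
s=read_state();print(s["tcp_pos"],s["finger_gap"],s["wrist_force"],s["q"][5],delta(s,[454.4,227.9,180]))
```

```text
[ 530.03634957 -221.15645881  197.28696945] 42.54734572598323 [ 0.01916238  0.39110674 -5.76401732] -1.8582344723620767 [205.67 406.24  18.36]
```

Emit:
play_rows(grip=[0.035,0.035,0.035,0.035,0.035,0.035,0.035,0.035,0.035,0.035,0.035,0.035,0.035,0.035,0.035,0.035], xyz=[[0.006,0.012,0],[0.012,0.024,0],[0.0155,0.0306,0],[0.0155,0.0306,0],[0.0155,0.0306,0],[0.0155,0.0306,0],[0.0155,0.0306,0],[0.0155,0.0306,0],[0.0155,0.0306,0],[0.0155,0.0306,0],[0.0155,0.0306,0],[0.0155,0.0306,0],[0.0155,0.0306,0],[0.012,0.024,0],[0.005,0.0096,0],[0,0,0]], rotation=[[0,0,0],[0,0,0],[0,0,0],[0,0,0],[0,0,0],[0,0,0],[0,0,0],[0,0,0],[0,0,0],[0,0,0],[0,0,0],[0,0,0],[0,0,0],[0,0,0],[0,0,0],[0,0,0]])

```text
time_s: 7.0
tcp_pos: [454.0, 228.4, 197.9]
orientation: [-0.468, -3.104, 0.002]
wrist_force: [0.3, 0.1, -4.7]
finger_gap: 42.5
finger_force: 47.1
```

Emit:
play_rows(grip=[0.035,0.035,0.035,0.035,0.035,0.035,0.035,0.035,0.035], xyz=[[0,0,0],[0,0,0],[0,0,0],[0,0,0],[0,0,0],[0,0,0],[0,0,0],[0,0,0],[0,0,0]], rotation=[[0,0,-4],[0,0,-7],[0,0,-7],[0,0,-7],[0,0,-7],[0,0,-4.7],[0,0,-2],[0,0,0],[0,0,0]])

```text
time_s: 7.9
tcp_pos: [455.6, 226.2, 198.8]
orientation: [0.58, -3.086, 0.001]
wrist_force: [-0.6, -0.1, -5.1]
finger_gap: 42.9
finger_force: 47.1
```

Run:
```python
from h import *
from plant import *
s=read_state();print(s["tcp_pos"],s["orientation"],s["wrist_force"],s["q"],delta(s,[454.4,227.9,145]))
im=[]
for n in("scene","top","wrist"):
  w=snapshot(n);pickle.dump(w,open(f"{n}2.pkl","wb"));print(n,proj(w,[454.4,227.9,s["tcp_pos"][2]-12]));im.append(w["frame"])
sc=cv2.resize(im[0][120:290,290:470],(400,378),interpolation=3)
wr=cv2.resize(im[2],(400,300))
o=np.zeros((600,800,3),np.uint8);o[:378,:400]=sc;o[:300,400:]=wr;o[300:600,400:]=cv2.resize(im[1],(400,300));cv2.imwrite("pics/c2.png",o[:,:,::-1])
```

```text
[455.55563655 226.2058546  198.82263712] [ 5.80140779e-01 -3.08649117e+00  7.07500402e-04] [-0.64280042 -0.11866775 -5.1214355 ] [ 2.41559618e-01  2.10325352e-01  1.68094638e+00 -4.12026720e-04
  1.25139706e+00 -1.70069414e+00] [ 0.4   2.01 53.82]
scene [379.70678452 197.92552703]
top [180.11551944 215.71976987]
wrist [279.17130587 253.01666672]
```

View pics/c2.png

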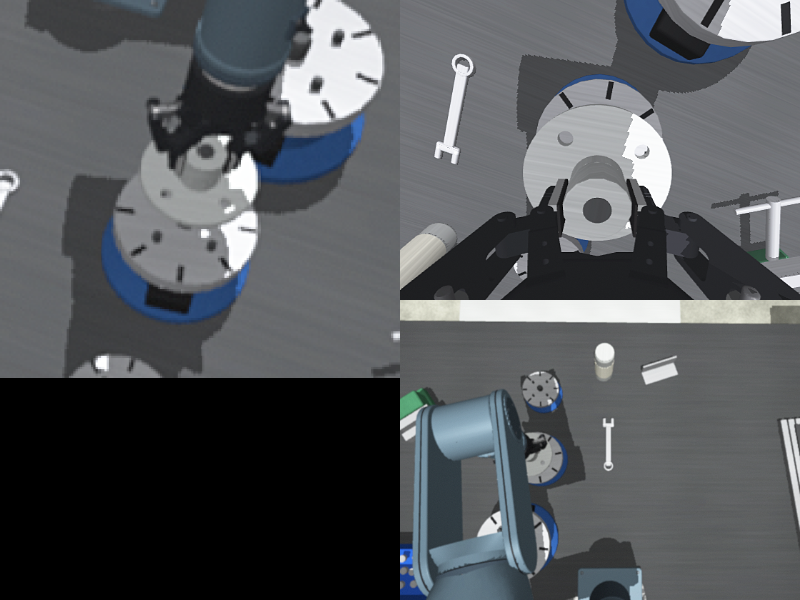

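The flange is held level over the right turntable: the wrist panel shows two holes at about (565,138) and (642,150) in the composite, with the boss between the pads. I'll average the pose readings and measure the held flange's offset and yaw.

Run:
```python
from h import *
from plant import *
P=[];W=[];O=[]
for i in range(8):
  snapshot("top"); s=read_state();P.append(s["tcp_pos"]);W.append(s["wrist_force"]);O.append(s["orientation"])
print(np.round(P,2).tolist(),np.mean(P,0),np.mean(W,0),np.std(W,0));o=np.array(O);print(np.mean(o,0),np.std(o,0))
R=Ro.from_rotvec(O[-1]).as_matrix();print(R.round(4))
w=pickle.load(open("wrist2.pkl","rb"));w["R"]=np.array(w["R"])
p=np.mean(P,0); zt=p[2]-20+8
print("yz",zt)
h=cv2.cvtColor(w["frame"],cv2.COLOR_RGB2GRAY)
# holes: look in local windows, print gray patches
for (u,v) in((231,193),(339,211)):
  g=h[v-14:v+15:2,u-14:u+15:2];print(g)
```

```text
[[455.67, 226.88, 199.19], [455.66, 226.96, 199.21], [455.66, 227.05, 199.27], [455.65, 227.11, 199.27], [455.66, 227.13, 199.32], [455.67, 227.18, 199.34], [455.67, 227.16, 199.32], [455.63, 227.2, 199.31]] [455.65938665 227.08373253 199.27764865] [-0.16528659  0.18595333 -4.74931214] [0.57223491 0.51292116 0.39738733]
[ 2.91411856e-01 -1.54345285e+00  4.91225143e-05] [5.05156184e-01 2.67332487e+00 6.45244655e-05]
[[-0.931  -0.3651 -0.    ]
 [-0.3651  0.931  -0.    ]
 [ 0.     -0.     -1.    ]]
yz 187.2776486521954
[[178 178 178 178 178 179 180 181 181 181 181 183 183 183 183]
 [177 178 178 178 177 178 178 178 176 178 178 179 180 181 181]
 [176 174 175 175 177 178 165 163 171 179 177 177 176 176 177]
 [175 175 175 177 151 150 152 152 151 149 157 178 177 177 177]
 [180 179 185 133 150 149 149 149 150 151 150 158 176 175 175]
 [180 182 131 148 156 154 154 152 151 149 150 149 172 175 173]
 [176 182 111 148 154 152 152 153 154 155 155 154 147 180 177]
 [176 182 104 124 156 154 154 154 153 153 152 151 149 179 180]
 [178 183 109 103 152 154 153 153 152 153 153 154 151 177 176]
 [178 180 1
[... 613 characters left out ...]
0 250]
 [251 251 252 247 232 235 236 237 238 238 246 253 253 251 251]
 [251 251 250 236 236 235 234 233 233 234 247 110 255 252 251]
 [251 251 240 238 238 238 238 237 237 238 250 116 237 252 251]
 [251 252 237 239 239 239 239 239 242 254 189 122 196 253 251]
 [251 253 238 239 239 239 238 238 255  31 124 126 240 252 251]
 [251 254 230 233 233 236 238 243 227 140 145 128 255 252 251]
 [250 252 192 172 230 244 233 160 116 157 142 168 255 252 251]
 [250 250 255 177 162 165 160 156 160 112 148 255 252 251 251]
 [251 252 252 255 225 115 161 157 158 218 255 251 251 251 251]
 [255 250 251 251 252 255 255 255 255 252 251 250 250 250 250]
 [153 252 249 250 250 250 250 251 251 251 251 251 251 251 251]]
```

Run:
```python
from h import *
w=pickle.load(open("wrist2.pkl","rb"))
z=187.0
a=ray(w,231,193,z)[:2];b=ray(w,339,212,z)[:2]
m=(a+b)/2;v=b-a;n=np.array([v[1],-v[0]])/np.hypot(*v)
c1=m+30*n;c2=m-30*n;print("holes",a,b,"dist",np.hypot(*v),"centers",c1,c2)
for c in(c1,c2):print([np.degrees(np.arctan2(*(p-c)[::-1])) for p in(a,b)])
# boss top (z=tcp+30)
g=cv2.cvtColor(w["frame"],cv2.COLOR_RGB2GRAY);print(g[294,220:340:3])
# dark mark in boss top centre
n_,l,st,ce=cv2.connectedComponentsWithStats((g[270:320,250:310]<120).astype(np.uint8))
for k in range(1,n_):
  if 100<st[k,4]<2500:
    u,vv=ce[k]+[250,270];print("boss mark",u,vv,st[k],ray(w,u,vv,z-8+50))
```

```text
holes [430.38567368 190.25047162] [418.89014171 249.56580448] dist 60.41900337352763 centers [454.0898994  225.61604351] [395.18591599 214.20023259]
[np.float64(-123.83247449788884), np.float64(145.7688005941418)]
[np.float64(-34.231199405858256), np.float64(56.167525502111246)]
[ 59  33  21 182 186 187 187 185 185 186 184 183  92  75  75  74  74  73
  73  70  71  72  72  72  74  60 174 172 173 175 175 175 177 176 177  19
  31  34 175  84]
boss mark 275.6637401229148 294.13959613696227 [   6    7   40   35 1139] [454.42036245 225.71069498 229.        ]
```

Hole spacing measures 60.4 mm (60 expected), and the yaw comes out at −34.0° against the studs' −33.8°. The flange centre sits (−1.2, −0.5) mm from the TCP, so the TCP should go to about (455.7, 228.4).

Emit:
play_rows(grip=[0.035,0.035,0.035,0.035,0.035,0.035,0.035,0.035,0.035,0.035], xyz=[[-0.0004,0.0011,0.01],[0,0,0.015],[0,0,0.015],[0,0,0.01],[0,0,0.008],[0,0,0.004],[0,0,0],[0,0,0],[0,0,0],[0,0,0]], rotation=[[0,0,0],[0,0,0],[0,0,0],[0,0,0],[0,0,0],[0,0,0],[0,0,0],[0,0,0],[0,0,0],[0,0,0]])

```text
time_s: 9.45
tcp_pos: [456.0, 228.4, 137.8]
orientation: [-0.583, 3.086, 0.0]
wrist_force: [0.9, -0.9, -3.9]
finger_gap: 43.2
finger_force: 47.1
```

Run:
```python
from h import *
from plant import *
for i in range(3): snapshot("top"); s=read_state()
print(s["tcp_pos"],s["wrist_force"],delta(s,[455.7,228.4,131]))
```

```text
[455.79304949 228.34371624 137.57805966] [-0.82033668  0.56786162 -4.82736003] [0.07 0.09 6.58]
```

Emit:
play_rows(grip=[0.035,0.035,0.035,0.035,0.035,0.035,0.035,0.035,0.035,0.035], xyz=[[0,0,0.002],[0,0,0.002],[0,0,0.002],[0,0,0.001],[0,0,0.001],[0,0,0.001],[0,0,0.001],[0,0,0.0],[0,0,0],[0,0,0]], rotation=[[0,0,0],[0,0,0],[0,0,0],[0,0,0],[0,0,0],[0,0,0],[0,0,0],[0,0,0],[0,0,0],[0,0,0]])

```text
time_s: 10.6
tcp_pos: [455.7, 228.3, 127.4]
orientation: [-0.583, 3.087, 0.0]
wrist_force: [0.5, 0.9, -4.4]
finger_gap: 42.9
finger_force: 47.1
```

Emit:
play_rows(grip=[0.035,0.035,0.035,0.035,0.035], xyz=[[0,0,0.0005],[0,0,0.0005],[0,0,0.0005],[0,0,0.0005],[0,0,0]], rotation=[[0,0,0],[0,0,0],[0,0,0],[0,0,0],[0,0,0]])

```text
time_s: 11.1
tcp_pos: [455.6, 228.3, 125.2]
orientation: [0.584, -3.087, 0.0]
wrist_force: [-0.0, 0.4, -4.5]
finger_gap: 43.1
finger_force: 47.1
```

The spigot is in the bore with no side force. Next are the studs, whose tops meet the flange at TCP z ≈ 122.

Emit:
play_rows(grip=[0.035,0.035,0.035,0.035,0.035,0.035], xyz=[[0,0,0.0005],[0,0,0.0005],[0,0,0.0005],[0,0,0.0005],[0,0,0.0005],[0,0,0]], rotation=[[0,0,0],[0,0,0],[0,0,0],[0,0,0],[0,0,0],[0,0,0]])

```text
time_s: 11.7
tcp_pos: [455.6, 228.3, 122.7]
orientation: [0.583, -3.087, -0.0]
wrist_force: [0.1, -1.0, -4.4]
finger_gap: 43.0
finger_force: 47.1
```

Emit:
play_rows(grip=[0.035,0.035,0.035,0.035,0.035], xyz=[[0,0,0.0005],[0,0,0.0005],[0,0,0.0005],[0,0,0],[0,0,0]], rotation=[[0,0,0],[0,0,0],[0,0,0],[0,0,0],[0,0,0]])

```text
time_s: 12.2
tcp_pos: [455.6, 228.3, 121.3]
orientation: [0.584, -3.087, 0.0]
wrist_force: [0.1, 0.3, -4.7]
finger_gap: 42.8
finger_force: 47.1
```

Emit:
play_rows(grip=[0.035,0.035,0.035,0.035,0.035], xyz=[[0,0,0.0005],[0,0,0.0005],[0,0,0.0005],[0,0,0],[0,0,0]], rotation=[[0,0,0],[0,0,0],[0,0,0],[0,0,0],[0,0,0]])

```text
time_s: 12.7
tcp_pos: [455.6, 228.3, 119.8]
orientation: [0.583, -3.087, 0.0]
wrist_force: [-0.0, -0.7, -5.1]
finger_gap: 42.7
finger_force: 47.1
```

Emit:
play_rows(grip=[0.035,0.035,0.035,0.035,0.035], xyz=[[0,0,0.0005],[0,0,0.0005],[0,0,0.0005],[0,0,0],[0,0,0]], rotation=[[0,0,0],[0,0,0],[0,0,0],[0,0,0],[0,0,0]])

```text
time_s: 13.2
tcp_pos: [455.6, 228.3, 118.3]
orientation: [0.584, -3.087, 0.0]
wrist_force: [0.6, 0.7, -4.0]
finger_gap: 43.2
finger_force: 47.1
```

The underside is now about 3.5 mm below the stud tops with no contact force, so the studs are in the holes. I'll continue down to just above the face.

Emit:
play_rows(grip=[0.035,0.035,0.035,0.035,0.035,0.035], xyz=[[0,0,0.001],[0,0,0.001],[0,0,0.001],[0,0,0.0005],[0,0,0],[0,0,0]], rotation=[[0,0,0],[0,0,0],[0,0,0],[0,0,0],[0,0,0],[0,0,0]])

```text
time_s: 13.8
tcp_pos: [455.7, 228.3, 114.8]
orientation: [0.584, -3.087, 0.0]
wrist_force: [-0.0, 0.7, -5.1]
finger_gap: 42.8
finger_force: 47.1
```

Emit:
play_rows(grip=[0.035,0.035,0.035,0.035,0.035,0.035], xyz=[[0,0,0.001],[0,0,0.001],[0,0,0.001],[0,0,0.0005],[0,0,0],[0,0,0]], rotation=[[0,0,0],[0,0,0],[0,0,0],[0,0,0],[0,0,0],[0,0,0]])

```text
time_s: 14.4
tcp_pos: [455.7, 228.3, 111.3]
orientation: [0.584, -3.087, 0.0]
wrist_force: [-0.3, 0.2, -5.1]
finger_gap: 42.3
finger_force: 47.1
```

Emit:
play_rows(grip=[0.035,0.035,0.035,0.035], xyz=[[0,0,0.0004],[0,0,0.0004],[0,0,0.0],[0,0,0]], rotation=[[0,0,0],[0,0,0],[0,0,0],[0,0,0]])

```text
time_s: 14.8
tcp_pos: [455.6, 228.3, 110.5]
orientation: [0.584, -3.087, 0.0]
wrist_force: [-0.3, -0.5, -4.6]
finger_gap: 42.9
finger_force: 47.1
```

Emit:
play_rows(grip=[0.035,0.035,0.035,0.035], xyz=[[0,0,0.0003],[0,0,0.0003],[0,0,0],[0,0,0]], rotation=[[0,0,0],[0,0,0],[0,0,0],[0,0,0]])

```text
time_s: 15.2
tcp_pos: [455.7, 228.3, 110.1]
orientation: [-0.584, 3.087, -0.0]
wrist_force: [-0.8, -0.4, -2.8]
finger_gap: 42.6
finger_force: 47.3
```

The face takes some of the weight at TCP z 110.1 (110 expected). Now I'll release gently and retreat.

Emit:
play_rows(grip=[0.035,0.035,0.044,0.048,0.055,0.065,0.075,0.085,0.085,0.085], xyz=[[0,0,0.0001],[0,0,0],[0,0,0],[0,0,0],[0,0,0],[0,0,0],[0,0,0],[0,0,0],[0,0,0],[0,0,0]], rotation=[[0,0,0],[0,0,0],[0,0,0],[0,0,0],[0,0,0],[0,0,0],[0,0,0],[0,0,0],[0,0,0],[0,0,0]])

```text
time_s: 16.2
tcp_pos: [455.7, 228.3, 109.8]
orientation: [-0.584, 3.087, -0.0]
wrist_force: [1.3, -0.2, -0.6]
finger_gap: 85.0
finger_force: 0.0
```

Emit:
play_rows(grip=[0.085,0.085,0.085,0.085,0.085,0.085,0.085,0.085,0.085], xyz=[[0,0,-0.005],[0,0,-0.01],[0,0,-0.02],[0,0,-0.025],[0,0,-0.025],[0,0,-0.025],[0,0,-0.01],[0,0,0],[0,0,0]], rotation=[[0,0,0],[0,0,0],[0,0,0],[0,0,0],[0,0,0],[0,0,0],[0,0,0],[0,0,0],[0,0,0]])

```text
time_s: 17.1
tcp_pos: [455.2, 228.2, 229.2]
orientation: [0.583, -3.086, 0.0]
wrist_force: [0.3, 0.1, 0.3]
finger_gap: 85.0
finger_force: 0.0
```

Run:
```python
from h import *
from plant import *
s=read_state();print(s["tcp_pos"],s["finger_gap"],s["wrist_force"])
w=snapshot("wrist");c=snapshot("scene")
print(proj(w,[454.5,227.9,140]),proj(c,[454.5,227.9,140]))
o=np.zeros((420,800,3),np.uint8);o[:300,:400]=cv2.resize(w["frame"],(400,300),interpolation=3);o[:,400:]=cv2.resize(c["frame"][150:290,300:433],(400,420),interpolation=3)
cv2.imwrite("pics/c3.png",o[:,:,::-1])
```

```text
[455.21685531 228.17869819 229.18879268] 84.99843313962137 [0.29608866 0.10093705 0.30556235]
[276.07849156 211.33696768] [376.27056006 208.30806487]
```

View pics/c3.png

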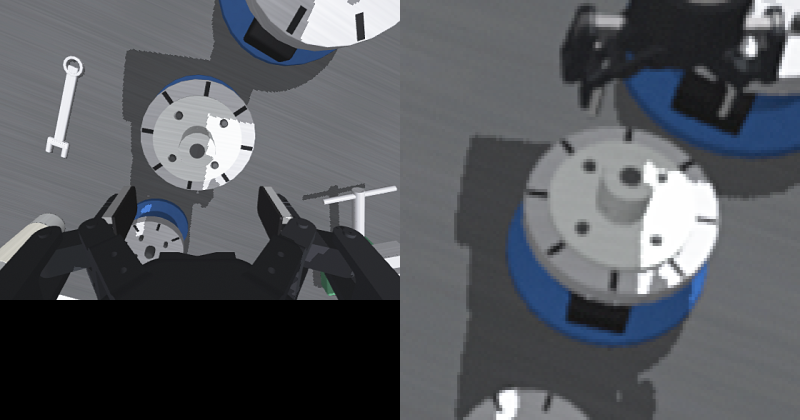

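The flange lies flush and concentric on the face, boss mark at (197,151) in the wrist panel (297,151 at half-scale agrees with the prediction), studs in all four holes. The gripper is open and clear, and the wrench is untouched.

```bash
python3 -c "
from plant import *
print(finish_job())"
```

```text
the job is handed in; nothing more can be done
None
```

The flange is seated flush on the 160 mm turntable with all four studs in its holes, released with no hard contact, and the job is handed in; the hand-in call returned no verdict, so I have only my own force readings and the last pictures to go by.

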